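# Poise the dusting stencil inside the tart's crust

## Robot

A 7-joint arm with a two-finger parallel gripper is mounted at the origin on a cart in front of the work surface, level with it; the furniture and walls round the work are solid. World frame = base frame: x ahead of the robot, y to its left, z up, the work surface at z = 0. Lengths are in m, angles in rad, forces in N, time in s.
With the tool pointing down it reaches from about 0.425 to 0.925 m from the base axis. Payload 6.8 kg.
Tool frame: the origin (TCP) lies on the front face of the gripper's body, between the roots of the fingers; the fingertips stand 73 mm ahead of it and the grasp point (between the pads) lies 54 mm ahead of it (env.nose_length is the distance from the TCP to the fingertips, in m); z points along the fingers, y is the line along which they close (so a half turn about z gives the same grasp; the last joint's range is limited). The gripper opens to 85 mm and grips with 20 to 120 N. Pads are 22 mm wide; open, the fingers measure 114 mm over their backs; the gripper's body (76 mm by 85 mm) begins 54 mm behind the grasp point. The pads swing forward as they close: fully open they stand 13 mm farther back than shut.
Start: joints at [-0.108, 0.477, 0.022, 1.555, -0.011, 1.109, -0.083], TCP at [0.675, 0, 0.304] pointing down, gripper open.
Joint ranges: [-2.96, 2.96], [-0.34, 2.1], [-1.41, 1.46], [0.24, 2.44], [-1.37, 4.51], [0.17, 1.92], [-2.96, 2.96]. Speed limits (rad/s): [2.39, 2.39, 3.14, 3.14, 3.14, 3.14, 3.14].

## Interface

Orientations are given as a unit quaternion [w, x, y, z].
In Python, from cell import env, kin, camera, calibration, job gives the robot as it stands. The module is installed in compiled form; this text tells all that it offers. Calls block until the motion is done:
- env.reach(position, orientation): joint-space move of the TCP to a pose.
- env.movel(position, velocity=0.15, rot=None, stop_force=None): straight line of the TCP; rot=None keeps the orientation; velocity is the mean speed in m/s. With stop_force (N) it stops when the force on the tool has changed by that much, and returns True; else False.
- env.goto_joints(angles): joint-space move.
- env.grip(opening, f_grip=None): finger opening in m; f_grip is the grip in N (None keeps the last); returns when the fingers have stopped.
- env.dwell(seconds).
- kin.inverse_kinematics(position, orientation): joint angles nearest the present ones, or None.
- env.get_state(): the state.
- camera(name): name is "scene" or "side" or "wrist"; returns (picture, depth): 400x640x3 uint8, blue, green, red; 400x640 float32, m along the optical axis (not along the pixel's ray), 0 where there is no reading.
- calibration(name): a dict with "fx", "fy", "cx", "cy" (pixels), "rvec" (rotation vector, rad) and "tvec" (3), from world to camera coordinates, as OpenCV has them. Camera axes: x right, y down, z forward; pixel columns grow to the right and rows downward; lengths in m; the calibration is good to about 2 mm. A picture is of the moment at which its call begins: read the wrist's pose just before it. calibration takes no time and is no camera call; for the wrist camera it gives the pose at the moment of the call.
A pose or a line that the arm cannot do raises env.PlanningError and nothing moves.
- job.job_done(): hands the job in; it is judged then, once.
The state is a dict: "time": time; "qpos": joint angles; "joint_velocities": joint speeds; "joint_torque": joint torques, N m; "tcp_pos": TCP position; "orientation": TCP orientation; "force": force on the tool from outside, world axes, zero at the start; "torque": the same for the moment, N m; "opening": finger opening in m; "gripper_force": force on a finger pad.
Only numpy, scipy, OpenCV 4.12 (cv2) and the standard library are available. Lean on these libraries where they do the work, as an engineer would, in place of code of your own. Each camera call takes 0.05 s, during which the arm holds its last target. There are 200 camera calls.

## Task

A colleague is about to dust the chocolate tart with sugar: take the rectangular stencil by its wooden grip off the stencil stand, carry it over the row of teapot and mugs without disturbing them or the other stencil, and lower it level into the tart's crust, never letting it or the gripper touch the tart. Finish while still holding it there, steady: centred and square with the crust, the whole steel plate sunk just below the crust's rim but hovering clear of the chocolate.

Things in the scene. Friction and masses are not known exactly. Their poses are not given: they have to be found in the camera images.
- stand: wooden stencil stand, fixed, 130 x 216 mm, floor board 12 mm thick; origin at its underside centre, x to the back, y across its two berths (96 mm wide, centred at y = +52 and -52 mm); runners and a back stop rise 8 mm over the floor; berths open to the front (-x). Either stencil may lie in either berth
- tart_stencil: loose rectangular steel stencil, 0.1-0.17 kg: plate 104 (x) x 68 (y) x 3 mm with small round openings; origin at the plate's underside centre, z up. Handle at its -x end: an 18 mm wide strap rises at x = -49.5 mm and runs outwards, 28.5 to 31.5 mm above the underside, to an upright dark wooden grip. Lies flat in a berth, handle to the front
- stencil_grip (a point): middle of that stencil's wooden grip (28 mm in x, 14 mm thick in y, from 30.5 to 86.5 mm above the plate's underside; pinch it from above across the 14 mm): 95 mm in -x from the plate's centre, 60.5 mm above the plate's underside; axes as the stencil's
- round_stencil: the other stencil, loose, for cups: an 84 mm round spoked steel disc 3 mm thick with the same kind of handle (grip centred 95 mm in -x from the disc's centre); origin at the centre of its underside; stays where it is
- tart: rectangular chocolate tart, golden fluted crust, fast to its white card 176 x 138 x 4 mm, loose, 0.6 kg; origin at the card's underside centre, x along its long side. Crust 136 (x) x 100 (y) mm outside plus 3 mm flutes, walls 8 mm, so 120 x 84 mm inside; rim 40 mm above the worktop, flat dark filling at 26 mm: a recess 14 mm deep
- tart_top (a point): point at the centre of the filling's surface, 26 mm above the worktop; axes as the tart's: x along the long side, z up. The stencil may lie either way round (its handle to the tart's -x or +x side)
- teapot: white teapot, loose, 176 mm long over spout and handle, 98 mm wide, 92 mm high, standing between stand and tart; origin at the middle of its underside
- mug_near: navy mug, loose, 81 mm wide (111 mm with its handle), 81 mm high, standing between stand and tart nearest the robot; origin at the middle of its underside
- mug_far: navy mug like the other, standing beyond the teapot; origin at the middle of its underside

How it is judged:
By the outcome, as a careful person would: the job done as asked, in the order asked, and still so for the second after the job is handed in, while the arm keeps its last pose, push and grip.
It also fails if it takes over 48 s, if anything falls off the work surface, if the arm or the gripper's body presses on something with over 40 N, if the wrist force passes 120 N, or if a joint passes its speed limit or range.

## Working session

There is one attempt and no reset: what is moved stays moved. The work goes in short steps, each a Python script; the robot and the scene stay as the last script left them, time stands still between calls to the robot, and variables do not carry over. Pictures are saved under pics/ and viewed, at most 10 in all, crops included, and the job is handed in when it is done.

```bash
mkdir -p pics; cat > h.py <<'E'
import numpy as np, cv2
from cell import env, kin, camera, calibration, job
def snap(n):
    c=calibration(n); im,d=camera(n); return im,d,c
def world(c,d):
    v,u=np.mgrid[:400,:640]
    P=np.stack([(u-c["cx"])/c["fx"]*d,(v-c["cy"])/c["fy"]*d,d],-1)
    R=cv2.Rodrigues(np.array(c["rvec"],float))[0]
    W=(P-np.array(c["tvec"]).ravel())@R
    W[d<=0]=np.nan
    return W
def ray(c,px,z):
    R=cv2.Rodrigues(np.array(c["rvec"],float))[0]; t=np.array(c["tvec"],float).ravel()
    px=np.atleast_2d(np.array(px,float))
    d=np.c_[(px[:,0]-c["cx"])/c["fx"],(px[:,1]-c["cy"])/c["fy"],np.ones(len(px))]@R
    o=-R.T@t
    return o+d*((np.reshape(z,(-1,1))-o[2])/d[:,2:])
E
python3 - <<'E'
from h import *
for n in("scene","side"):
    im,d,c=snap(n); cv2.imwrite(f"pics/{n}0.png",im); np.savez(f"{n}0.npz",im=im,d=d,c=c)
    R=cv2.Rodrigues(np.array(c["rvec"],float))[0]; print(n,-R.T@np.array(c["tvec"]).ravel(),c["fx"],(d>0).mean())
s=env.get_state();print(s)
E
```

```text
scene [0.19428064 0.47884874 0.65229855] 384.90959647279226 0.996109375
side [0.2656506  0.56104725 0.61717994] 372.99935225163506 0.99601171875
{'time': 0.1, 'qpos': array([-0.1081074 ,  0.47773137,  0.02236672,  1.55633739, -0.01150858,
        1.10928781, -0.08309143]), 'joint_velocities': array([ 0.00087352, -0.00160388, -0.00054209, -0.00039418,  0.00116077,
        0.00052561,  0.00095152]), 'joint_torque': array([ 5.69385389e-03, -5.97765398e+01,  1.61440808e+00, -2.81952703e+01,
        1.29656185e-02,  5.02699884e-03, -1.13572563e-05]), 'tcp_pos': array([ 6.74594994e-01, -8.76711524e-06,  3.03020369e-01]), 'orientation': array([-5.33307277e-04,  7.07102675e-01,  7.07110414e-01, -6.19881075e-04]), 'force': array([-0.55644405, -0.10202165,  0.43619148]), 'torque': array([-0.0061711 ,  0.03628219,  0.0007099 ]), 'gripper_force': 0.0, 'opening': 0.0853822398187236}
```

View pics/scene0.png

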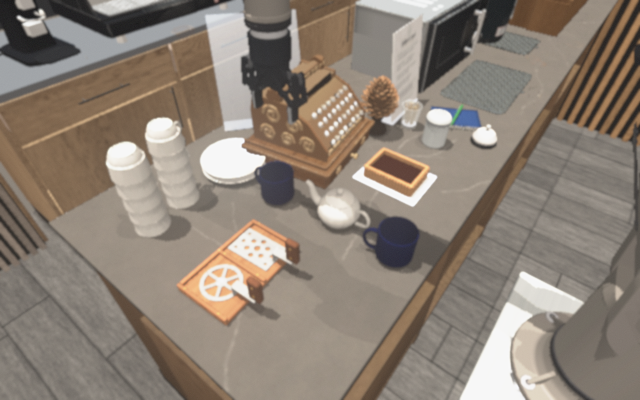

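View pics/side0.png

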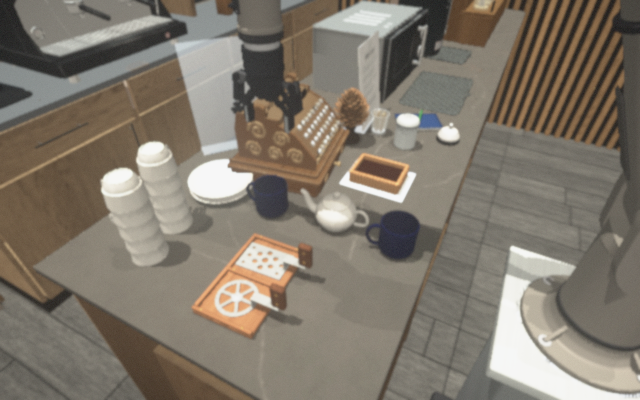

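The scene view shows the stand at about (240,268) with the rectangular stencil in the berth nearer the teapot: plate (258,248), grip (292,250). The round stencil's grip is at (255,290). The tart is at (396,172), and the mugs at (275,182) and (396,242) flank the teapot at (338,208). The side view agrees.

```bash
python3 - <<'E'
from h import *
for n,pts in (("scene",dict(plate=(258,248),grip=(292,250),rgrip=(255,290),disc=(222,283),tart=(396,172),pot=(338,210),mn=(396,226),mf=(275,167))),("side",dict(plate=(264,260),grip=(305,256),rgrip=(278,297),tart=(378,175),cash=(290,150)))):
    f=np.load(n+"0.npz",allow_pickle=True); W=world(f["c"].item(),f["d"])
    for k,(u,v) in pts.items(): print(n,k,np.nanmedian(W[v-1:v+2,u-1:u+2].reshape(-1,3),0).round(3))
    im=f["im"]; hsv=cv2.cvtColor(im,cv2.COLOR_BGR2HSV)
    z=W[...,2]
    # tall obstacles in region
    c=f["c"].item()
    m=((z>0.005)&(z<0.022)&(hsv[...,1]>120)&(hsv[...,0]<20)&(W[...,1]>0.1)).astype(np.uint8)
    P=W[m>0]; 
    if len(P): r=cv2.minAreaRect(P[:,:2].astype(np.float32)); print("stand",r)
    m=((z>0.002)&(z<0.012)&(hsv[...,1]<60)&(hsv[...,2]>150)&(W[...,1]<0.1)&(W[...,0]>.4)).astype(np.uint8)
    k,l,s,ce=cv2.connectedComponentsWithStats(m)
    for i in range(1,k):
        if s[i,4]>150: print("card",s[i],cv2.minAreaRect(W[l==i][:,:2].astype(np.float32)))
    for nm,lo,hi in(("mn",0,0),):
        m=(hsv[...,0]>100)&(hsv[...,0]<135)&(hsv[...,1]>80)&(z>.02)&(z<.1)
        k,l,s,ce=cv2.connectedComponentsWithStats(m.astype(np.uint8))
        for i in range(1,k):
            if s[i,4]>200: Q=W[l==i]; print("mug",Q.min(0).round(3),Q.max(0).round(3))
E
```

```text
scene plate [0.611 0.145 0.013]
scene grip [0.51  0.147 0.087]
scene rgrip [0.501 0.252 0.088]
scene disc [0.603 0.251 0.016]
scene tart [ 0.503 -0.248  0.026]
scene pot [ 0.518 -0.012  0.063]
scene mn [ 0.398 -0.056  0.055]
scene mf [ 0.722 -0.032  0.065]
stand ((0.6030468940734863, 0.20291176438331604), (0.12757444381713867, 0.2105531245470047), 2.6271448135375977)
card [352 167  85  40 766] ((0.5049263834953308, -0.2444610297679901), (0.18837113678455353, 0.14260323345661163), 5.380799293518066)
side plate [0.612 0.147 0.012]
side grip [0.51  0.147 0.077]
side rgrip [0.504 0.253 0.081]
side tart [ 0.502 -0.237  0.025]
side cash [ 0.693 -0.105  0.121]
stand ((0.6009373068809509, 0.20359671115875244), (0.12792229652404785, 0.21105121076107025), 2.0198400020599365)
card [340 172  76  31 551] ((0.5037152767181396, -0.24949653446674347), (0.17529499530792236, 0.14113904535770416), 1.2968467473983765)
```

```bash
python3 - <<'E'
from h import *
for q in([0,1,0,0],[0,0,1,0]):
  for p in([.51,.147,.31],[.515,.147,.14],[.41,-.245,.16]): 
    s=kin.inverse_kinematics(p,q); print(q,p,None if s is None else np.round(s,2))
q=[0,1,0,0]
env.reach([.53,.15,.33],q)
for i,p in enumerate(([.53,.15,.33],[.46,-.245,.33])):
    if i: env.movel(p,.3)
    im,d,c=snap("wrist"); cv2.imwrite(f"pics/w{i}.png",im); np.savez(f"w{i}.npz",im=im,d=d,c=c)
    R=cv2.Rodrigues(np.array(c["rvec"],float))[0]; print(-R.T@np.array(c["tvec"]).ravel(),R.round(2).tolist())
s=env.get_state();print(s["time"],s["tcp_pos"],s["qpos"].round(2))
E
```

```text
[0, 1, 0, 0] [0.51, 0.147, 0.31] [-0.62  0.23  0.26  1.91 -0.07  1.01 -1.9 ]
[0, 1, 0, 0] [0.515, 0.147, 0.14] [-0.61  0.48  0.27  2.03 -0.21  0.65 -1.77]
[0, 1, 0, 0] [0.41, -0.245, 0.16] [ 0.1   0.38  0.38  2.16 -0.23  0.64 -0.94]
[0, 0, 1, 0] [0.51, 0.147, 0.31] [-0.09  0.26 -0.37  1.87  0.11  1.03  1.07]
[0, 0, 1, 0] [0.515, 0.147, 0.14] [-0.13  0.49 -0.33  2.    0.25  0.69  0.95]
[0, 0, 1, 0] [0.41, -0.245, 0.16] [ 0.59  0.37 -0.21  2.13  0.13  0.65  1.86]
[0.60204278 0.1500473  0.40069149] [[-0.0, -1.0, 0.0], [-0.96, 0.0, 0.28], [-0.28, -0.0, -0.96]]
[ 0.53209608 -0.24349094  0.4005331 ] [[0.0, -1.0, 0.0], [-0.96, -0.0, 0.28], [-0.28, -0.0, -0.96]]
3.2667 [ 0.46038501 -0.24368781  0.3298821 ] [-0.08  0.21  0.53  1.92 -0.12  1.05 -1.07]
```

```bash
python3 -c "
import cv2,numpy as np
a=cv2.imread('pics/w0.png');b=cv2.imread('pics/w1.png')
cv2.imwrite('pics/w01.png',cv2.resize(np.vstack([a,b]),(480,600)))"
```

```text
(no output)
```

View pics/w01.png

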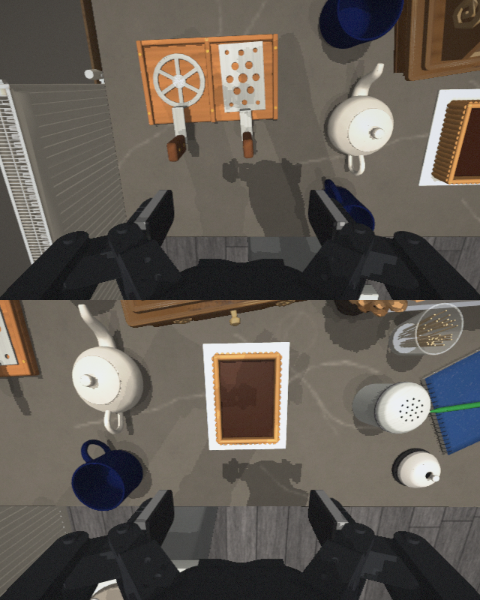

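Top: the plate is at about (321,103) full-res and its grip at (330,193). Bottom: the card is at about (328,128), with the crust inside it nearly square with the image.

```bash
cat >> h.py <<'E'
def rect(c,m,z):
    k,l,s,_=cv2.connectedComponentsWithStats(m.astype(np.uint8))
    i=1+np.argmax(s[1:,4]); cn=cv2.findContours((l==i).astype(np.uint8),cv2.RETR_EXTERNAL,cv2.CHAIN_APPROX_NONE)[0]
    cn=max(cn,key=len)[:,0]; P=ray(c,cn,z)[:,:2]
    r=cv2.minAreaRect((P*1000).astype(np.float32)); return np.round(r[0],1),np.round(r[1],1),round(r[2],2),P
def tart(im,W,c):
    h=cv2.cvtColor(im,cv2.COLOR_BGR2HSV); z=W[...,2]
    roi=(abs(W[...,0]-.5)<.12)&(abs(W[...,1]+.245)<.1)
    card=roi&(z>-.004)&(z<.06)&((h[...,2]>170)|(h[...,1]>90))
    card=cv2.morphologyEx(card.astype(np.uint8),cv2.MORPH_OPEN,np.ones((5,5)))
    print("card",rect(c,card,.004)[:3])
    fill=roi&(z<.031)&(z>.015)&(h[...,2]<110)&(h[...,1]>60)
    print("fill",rect(c,cv2.morphologyEx(fill.astype(np.uint8),cv2.MORPH_OPEN,np.ones((5,5))),.026)[:3])
    cr=roi&(z>.033)
    print("rim",rect(c,cv2.morphologyEx(cr.astype(np.uint8),cv2.MORPH_OPEN,np.ones((3,3))),.040)[:3])
E
python3 - <<'E'
from h import *
f=np.load("w0.npz",allow_pickle=True); c=f["c"].item();im=f["im"];W=world(c,f["d"]);h=cv2.cvtColor(im,cv2.COLOR_BGR2HSV)
z=W[...,2]; roi=(abs(W[...,0]-.6)<.08)&(abs(W[...,1]-.15)<.05)
m=roi&(z<.025)&(h[...,1]<70)&(h[...,2]>110)&(W[...,0]>.54)
m=cv2.morphologyEx(m.astype(np.uint8),cv2.MORPH_OPEN,np.ones((3,3)))
r=rect(c,m,.015);print("plate",r[:3])
roi=(abs(W[...,0]-.51)<.04)&(abs(W[...,1]-.15)<.04)
t=roi&(z>.09); Q=W[t]; print("griptop",t.sum(),np.median(Q,0),rect(c,t,.0985)[:3])
s=(h[...,1]<70)&(z>.033)&(z<.055)&roi|((h[...,1]<70)&(z>.033)&(z<.055)&(abs(W[...,0]-.54)<.03)&(abs(W[...,1]-.15)<.04)); print("strap",np.median(W[s],0),W[s].min(0),W[s].max(0))
st=(h[...,1]>120)&(h[...,0]<20)&(z<.03)&(abs(W[...,0]-.6)<.09)&(abs(W[...,1]-.2)<.14); print("stand",rect(c,st,.018)[:3])
f=np.load("w1.npz",allow_pickle=True); c=f["c"].item(); tart(f["im"],world(c,f["d"]),c)
E
```

```text
plate (array([610.4, 147. ]), array([104.4,  68.6]), 4.17)
griptop 18335 [0.54631413 0.14911755 0.34259103] (array([314.3, 149.3]), array([384.9, 129.7]), 89.9)
strap [0.54470297 0.14165763 0.04418207] [0.51438862 0.1305799  0.03443338] [0.56314033 0.15097703 0.053876  ]
stand (array([604.9, 199.2]), array([129.7, 216.2]), 2.58)
card (array([ 506.1, -253.3]), array([175.4, 138.6]), 1.11)
fill (array([ 506. , -253.8]), array([121. ,  85.1]), 1.14)
rim (array([ 233.4, -241.1]), array([244.4, 972.7]), 0.03)
```

```bash
cat >> h.py <<'E'
def Q(yaw,pitch=0,roll=0):
    from scipy.spatial.transform import Rotation as R
    q=(R.from_euler("ZYX",[yaw,pitch,roll],degrees=True)*R.from_quat([1,0,0,0])).as_quat()
    return [q[3],q[0],q[1],q[2]]
E
python3 - <<'E'
from h import *
f=np.load("w0.npz",allow_pickle=True); c=f["c"].item();im=f["im"];W=world(c,f["d"])
z=W[...,2]; roi=(abs(W[...,0]-.515)<.04)&(abs(W[...,1]-.143)<.03)
t=roi&(z>.092)&(z<.12); print("griptop",t.sum(),np.median(W[t],0),rect(c,t,.0985)[:3])
env.movel([.5156,.1405,.30],.3,rot=Q(4.17))
env.movel([.5156,.1405,.19],.2)
im,d,c=snap("wrist"); cv2.imwrite("pics/w2.png",im)
s=env.get_state();print(s["time"],s["tcp_pos"],s["force"])
E
```

```text
griptop 346 [0.51749187 0.13962675 0.09851723] (array([517.1, 139.8]), array([28.2, 13.8]), 4.29)
5.4667 [0.51655088 0.14029785 0.19134836] [-1.16342104  0.04491692  0.11992134]
```

View pics/w2.png

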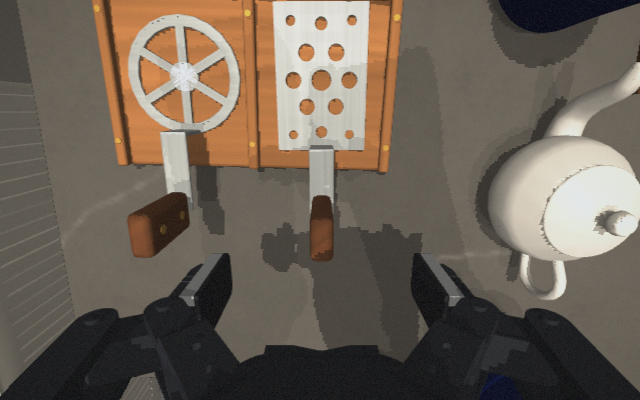

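The grip's top at (321,228) is centred between the fingertips (212 and 430), so I'll grasp it.

```bash
python3 - <<'E'
from h import *
print(env.movel([.5165,.1400,.1265],.1,stop_force=15))
env.dwell(.2); s=env.get_state();print(s["tcp_pos"],s["force"])
env.grip(0.0,100); s=env.get_state();print(s["opening"],s["gripper_force"],s["tcp_pos"],s["force"],s["torque"])
print(env.movel([.5165,.14,.30],.12))
env.dwell(.3)
s=env.get_state();print(s["time"],s["tcp_pos"],s["orientation"],s["force"],s["opening"])
im,d,c=snap("wrist"); cv2.imwrite("pics/w3.png",im); np.savez("w3.npz",im=im,d=d,c=c)
E
```

```text
False
[0.51689426 0.1401354  0.12717364] [-0.13902073  0.3317989   0.21543997]
0.013191615002458766 97.28233695030212 [0.51647239 0.14000356 0.12665178] [-0.12489505 -0.39780868  3.00807734] [-0.05854534  0.21538627  0.05183273]
False
9.0083 [0.51642301 0.13997112 0.29974748] [ 1.02167653e-04  9.99338672e-01  3.63613672e-02 -2.43417026e-04] [-0.44427323 -0.91398215 -1.3981616 ] 0.013003668910401134
```

View pics/w3.png

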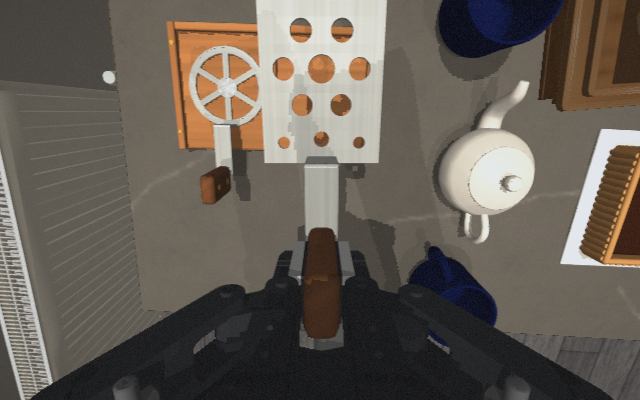

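The stencil is held: the grip is between the pads at (322,285), and the plate's near edge is at row 163, columns 263–380. The far edge is out of view.

```bash
cat >> h.py <<'E'
def plate(im,d,c,tcp,yaw,lo,hi):
    # plate plane and near corners in the yaw-aligned frame of the tool
    W=world(c,d); h=cv2.cvtColor(im,cv2.COLOR_BGR2HSV); z=W[...,2]
    m=(z>lo)&(z<hi)&(h[...,1]<60)
    m=cv2.morphologyEx(m.astype(np.uint8),cv2.MORPH_OPEN,np.ones((7,7)))
    k,l,s,_=cv2.connectedComponentsWithStats(m); m=(l==1+np.argmax(s[1:,4]))
    a=np.radians(yaw); R=np.array([[np.cos(a),np.sin(a),0],[-np.sin(a),np.cos(a),0],[0,0,1]])
    P=(W-np.asarray(tcp))@R.T
    X=P[m&(P[...,0]>.05)]; 
    co=np.linalg.lstsq(np.c_[X[:,:2],np.ones(len(X))],X[:,2],rcond=None)[0]; r=X[:,2]-np.c_[X[:,:2],np.ones(len(X))]@co
    print("n",len(X),"slope deg x,y",np.degrees(co[:2]).round(2),"z at x=.095",co@[.095,0,1],"std",r.std())
    zt=tcp[2]+co@[.095,0,1]
    vs=[v for v in range(0,400,3) if m[v].sum()>90]
    L=(ray(c,[(np.where(m[v])[0][0]-.5,v) for v in vs],zt)-tcp)@R.T; Rr=(ray(c,[(np.where(m[v])[0][-1]+.5,v) for v in vs],zt)-tcp)@R.T
    for E in(L,Rr): p=np.polyfit(E[3:-3,0],E[3:-3,1],1); print(" edge yaw rel",np.degrees(p[0]).round(2),"y at .095",np.polyval(p,.095).round(4))
    us=[u for u in range(640) if m[:,u].sum()>60 ]
    B=(ray(c,[(u,np.where(m[:,u])[0][-1]+.5) for u in us],zt)-tcp)@R.T; print(" near edge x",np.median(B[:,0]).round(4),"-> centre",np.median(B[:,0]).round(4)+.052)
    T=(ray(c,[(u,np.where(m[:,u])[0][0]-.5) for u in us],zt)-tcp)@R.T; print(" far edge x",np.median(T[:,0]).round(4))
E
python3 - <<'E'
from h import *
f=np.load("w3.npz",allow_pickle=True); s=env.get_state()
plate(f["im"],f["d"],f["c"].item(),s["tcp_pos"],4.17,.165,.205)
E
```

```text
n 14769 slope deg x,y [-0.2  -0.08] z at x=.095 -0.11132793690345918 std 0.0007035853462495762
 edge yaw rel -0.47 y at .095 0.0336
 edge yaw rel -0.2 y at .095 -0.034
 near edge x 0.0422 -> centre 0.0942
 far edge x 0.1273
```

```bash
python3 - <<'E'
from h import *
env.movel([.43,.13,.30],.15)
env.movel([.4117,-.2557,.30],.2,rot=Q(1.45))
env.movel([.4117,-.2557,.21],.12); env.dwell(.3)
s=env.get_state(); print(s["time"],s["tcp_pos"],s["force"])
for n in("wrist","side","scene"):
    im,d,c=snap(n); cv2.imwrite(f"pics/{n}4.png",im); np.savez(f"{n}4.npz",im=im,d=d,c=c)
f=np.load("wrist4.npz",allow_pickle=True)
plate(f["im"],f["d"],f["c"].item(),s["tcp_pos"],1.45,.08,.115)
a=cv2.imread("pics/wrist4.png");b=cv2.imread("pics/scene4.png")
cv2.imwrite("pics/c4.png",np.vstack([cv2.resize(a,(480,300)),b[60:360,80:560]]))
E
```

```text
13.075 [ 0.4119368  -0.2557505   0.21045546] [-0.79461387  0.69460437 -1.09207725]
n 14856 slope deg x,y [-0.09 -0.04] z at x=.095 -0.11109136040252368 std 0.0006993542759173655
 edge yaw rel 0.12 y at .095 0.034
 edge yaw rel 0.09 y at .095 -0.0337
 near edge x 0.0424 -> centre 0.0944
 far edge x 0.1274
```

View pics/c4.png

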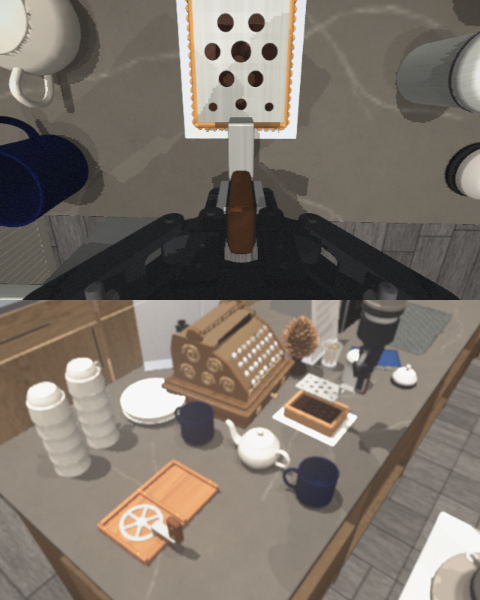

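The stencil hovers over the tart. In the wrist view (top) the crust shows evenly on both sides of the plate; mugs, teapot and round stencil are undisturbed in the scene view (bottom). Next is one cross-check of the card edges from here.

```bash
python3 - <<'E'
from h import *
f=np.load("wrist4.npz",allow_pickle=True);im=f["im"];c=f["c"].item();W=world(c,f["d"]);h=cv2.cvtColor(im,cv2.COLOR_BGR2HSV)
z=W[...,2]
def fit(m,zz,nm,w0):
    L=[];R=[]
    for v in range(10,160,2):
        u=np.where(m[v])[0]
        if len(u)>5: L.append((u[0]-.5,v));R.append((u[-1]+.5,v))
    L=ray(c,L,zz);R=ray(c,R,zz); a=np.polyfit(L[:,0],L[:,1],1);b=np.polyfit(R[:,0],R[:,1],1)
    print(nm,"yaw",np.degrees([a[0],b[0]]).round(2),"mid y at x=.506",(np.polyval(a,.506)+np.polyval(b,.506))/2,"width",np.polyval(a,.5)-np.polyval(b,.5))
roi=(z<.06)&(abs(W[...,1]+.253)<.085)&(W[...,0]>.405)
card=(roi&(z>-.004)&((h[...,2]>170)|(h[...,1]>90))).astype(np.uint8)
card=cv2.morphologyEx(card,cv2.MORPH_OPEN,np.ones((5,5)))
fit(card,.004,"card",138)
us=range(280,360); B=[]
for u in range(255,395):
    if 295<u<345: continue
    v=np.where(card[:,u])[0]; B.append((u,v[-1]+.5))
B=ray(c,B,.004); print("near card edge: centre x",np.median(B[:,0])+.088, "slope",np.degrees(np.polyfit(B[:,1],B[:,0],1)[0]))
rim=cv2.morphologyEx((roi&(z>.012)&(h[...,1]>90)&(h[...,2]>90)).astype(np.uint8),cv2.MORPH_OPEN,np.ones((3,3)))
fit(rim,.035,"crust",106)
E
```

```text
card yaw [1.15 1.07] mid y at x=.506 -0.2531014940048774 width 0.13774305178190277
near card edge: centre x 0.5070773642051138 slope -1.4419114889803673
crust yaw [1.31 1.05] mid y at x=.506 -0.25324850333259596 width 0.10263576627653259
```

```bash
python3 - <<'E'
from h import *
env.movel([.4121,-.2551,.19],.08,rot=Q(1.1)); 
print(env.movel([.4121,-.2551,.1459],.04,stop_force=8)); env.dwell(.5)
s=env.get_state(); print(s["time"],s["tcp_pos"],s["orientation"],s["force"],s["joint_velocities"].max(),s["opening"])
for n in("wrist","scene"):
    im,d,c=snap(n); cv2.imwrite(f"pics/{n}5.png",im); np.savez(f"{n}5.npz",im=im,d=d,c=c)
f=np.load("wrist5.npz",allow_pickle=True)
plate(f["im"],f["d"],f["c"].item(),s["tcp_pos"],1.1,.0305,.0385)
a=cv2.imread("pics/wrist5.png");b=cv2.imread("pics/scene5.png")
cv2.imwrite("pics/c5.png",np.vstack([cv2.resize(a[:220,200:460],None,fx=1.5,fy=1.5)[:300],cv2.resize(b[130:210,340:470],(390,240))]))
E
```

```text
False
15.375 [ 0.41208357 -0.25509211  0.14590654] [ 8.00240014e-06  9.99953471e-01  9.64650469e-03 -1.60861470e-05] [ 0.21067398 -0.15133754 -1.3338536 ] 0.0019841049030609324 0.013103183172751266
n 14963 slope deg x,y [-0.14 -0.05] z at x=.095 -0.11115629401655873 std 0.0007045002790992304
 edge yaw rel 0.05 y at .095 0.034
 edge yaw rel -0.05 y at .095 -0.034
 near edge x 0.0423 -> centre 0.0943
 far edge x 0.1273
```

View pics/c5.png

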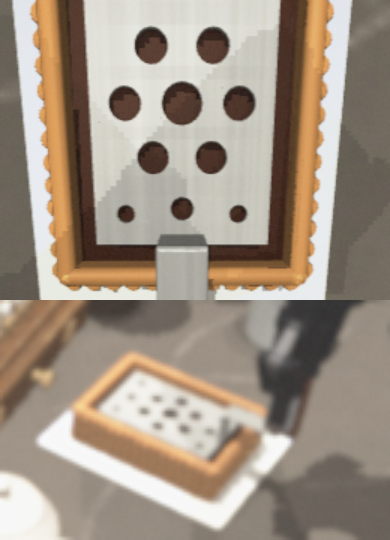

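The plate sits inside the crust with even dark margins on all visible sides. Its top is at 34.7 mm and its underside at 31.7 mm, so it is below the rim and clear of the chocolate. I'll hand it in.

```bash
python3 -c "
from h import *
print(job.job_done())"
```

```text
the job is handed in; nothing more can be done
None
```

The job is handed in after about 15 s of robot time: the stencil is held steady, level, centred and square in the tart's crust, about 5 mm below the rim and 6 mm above the chocolate by camera measurement; the verdict was not shown.

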